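# Sweep the brass gas caps into the wash basket

## Robot

A 7-joint arm with a two-finger parallel gripper is mounted at the origin on the work surface. World frame = base frame: x ahead of the robot, y to its left, z up, the work surface at z = 0. Lengths are in m, angles in degrees, forces in N, time in s.
With the tool pointing down it reaches from about 0.425 to 0.875 m from the base axis. Payload 9.9 kg.
Tool frame: the origin (TCP) lies midway between the tips of the shut fingers; the grasp point (between the pads) lies 19 mm behind it; z points along the fingers, y is the line along which they close (so a half turn about z gives the same grasp; the last joint's range is limited). The gripper opens to 85 mm and grips with 20 to 120 N. Pads are 22 mm wide; open, the fingers measure 114 mm over their backs; the gripper's body (76 mm by 85 mm) begins 54 mm behind the grasp point. The pads swing forward as they close: fully open they stand 13 mm farther back than shut.
Start: joints at [-76.02, 32.985, 1.427, 82.34, -0.859, 64.687, -3.237], TCP at [0.217, 0.639, 0.231] pointing down, gripper open.
Joint ranges: [-157.87, 157.87], [-19.46, 123.44], [-87.15, 90], [11.01, 140.99], [-62.26, 242.26], [9.8, 113.94], [-161.44, 161.44]. Speed limits (degrees/s): [127.2, 127.2, 172.46, 172.46, 180, 180, 180].

## Interface

Orientations are given as [roll, pitch, yaw] about the fixed x, y, z axes, in that order (R = Rz(yaw) Ry(pitch) Rx(roll)).
In Python, from workcell import state, get_image, sign_off gives the robot as it stands.
- The arm moves only by the shell command python3 -m handwheel FILE [FORCE], which reads ROWS from the file FILE. ROWS is a JSON list of rows, 1 to 10 of them, each written [opening, [dx, dy, dz], [rx, ry, rz]]: the finger opening in m, then dx, dy, dz in m, then a rotation vector rx, ry, rz in degrees; each row shifts and turns the commanded pose from where the row before left it, along the tool's axes as they then stand; what a row does not reach is not made up. A row lasts 1/12 s, in which the tool goes at most 0.0417 m and 7.16 degrees, less where a joint would pass 70% of its speed; a pose out of reach is approached as far as the arm can. The fingers move at their own pace and stop on an object; FORCE is the grip in N (left out, the last holds). Time passes only in rows, so rows that do not move let the fingers close. It prints the time, the measured TCP pose, the force, the opening and the grip force at its end. Input that does not fit is refused with a message, and nothing moves.
- state(): the state, without advancing time (a new reading comes with each control period).
- get_image(name): name is "side" or "top"; returns a dict with "frame" (384x512x3 uint8, red, green, blue), "camera_matrix" (3x3 intrinsics, pixels), "R" (3x3) and "t" (3): a world point X has camera coordinates R X + t. Camera axes: x right, y down, z forward; pixel columns grow to the right and rows downward; lengths in m; the calibration is good to about 2 mm. A picture is of the moment at which its call begins. There is no depth.
- sign_off(): hands the job in; it is judged then, once.
The state is a dict: "t": time; "q": joint angles; "qvel": joint speeds; "joint_efforts": joint torques, N m; "eef_pos": TCP position; "eef_rot": TCP orientation; "contact_force": force on the tool from outside, world axes, zero at the start; "torque": the same for the moment, N m; "grip_width": finger opening in m; "gripper_force": force on a finger pad.
Only numpy, scipy, OpenCV 4.12 (cv2) and the standard library are available. Lean on these libraries where they do the work, as an engineer would, in place of code of your own. Each camera call takes 0.05 s, during which the arm holds its last target. There are 200 camera calls.

## Task

The three brass gas-line caps on the light-blue sorting tray are due for the ultrasonic bath: with your fingertips, push them over the deck and out through the gate of the spout, one after another, so that each drops into the steel wash basket standing under it. Leave the two black plastic caps on the tray. Do not pinch or lift any cap, and do not shift the basket or anything else on the bench.

Things in the scene. Friction and masses are not known exactly. Their poses are not given: they have to be found in the camera images.
- tray: Fixed sorting tray: light-blue deck, thin aluminium walls, four feet. Origin: on the bench under the deck; x points out through spout and gate, y to the left of that, z up. The deck is flat, its top 52 mm above the bench; the walls are 4 mm thick and 18 mm tall above the deck. Clear deck in this frame: x -118 to +35 mm, y -140 to +140 mm; beyond x = +35 mm only the spout is open.
- mouth (a point): Middle of the spout's wide mouth, on the deck, at x = 35 mm of the tray, axes as the tray's. The mouth is 124 mm wide; left and right of it a front wall closes the deck. From its sides the spout's two walls run inward at about 45 degrees to the gate.
- gate (a point): Middle of the gate at the spout's narrow end, on the deck's open edge (x = 80 mm of the tray, 52 mm above the bench), axes as the tray's. The gate is 36 mm wide between two round posts of 8 mm diameter, 18 mm tall, centred 4 mm inside the edge. The deck ends here: a cap tips over the edge and falls once its centre has passed it.
- brass_cap1: Brass cap, knurled, about 22 g, 22 mm in diameter and 11 mm tall, lying flat on the tray deck like a thick disc. Origin: centre of its underside; z up.
- brass_cap2: Brass cap, as the first: 22 mm in diameter and 11 mm tall, lying flat on the tray deck like a thick disc. Origin: centre of its underside; z up.
- brass_cap3: Brass cap, as the first: 22 mm in diameter and 11 mm tall, lying flat on the tray deck like a thick disc. Origin: centre of its underside; z up.
- black_cap1: Black plastic cap, about 12 g, 22 mm in diameter and 11 mm tall, lying flat on the tray deck like a thick disc. Origin: centre of its underside; z up.
- black_cap2: Black plastic cap, as the other: 22 mm in diameter and 11 mm tall, lying flat on the tray deck like a thick disc. Origin: centre of its underside; z up.
- basket: Loose steel wash basket, open on top, 96 mm (x) by 92 mm (y) by 38 mm tall, walls and floor 3 mm, 0.3 kg. It stands on the bench, its near part under the end of the spout, 10 mm below the deck plate. Origin: centre of its underside; x points away from the tray, z up.
- bottle_blue: Amber glass bottle with a blue cap, 56 mm diameter, 115 mm tall, left of the tray. Origin: centre of its underside.
- bottle_red: Amber glass bottle with a red cap, 44 mm diameter, 85 mm tall, left of the tray. Origin: centre of its underside.
- beaker: Glass beaker, 66 mm diameter, 85 mm tall, right of the tray. Origin: centre of its underside.
- wrench: Steel wrench, 150 mm long, lying on the bench right of the tray. Origin: about the middle of its underside.
- marker: Orange marker pen with a black cap, 130 mm long, lying on the bench right of the tray. Origin: its middle, on the underside.

How it is judged:
By the outcome, as a careful person would: the job done as asked, in the order asked, and still so for the second after the job is handed in, with the robot touching nothing.
It also fails if it takes over 64 s, if anything falls off the work surface, if the arm or the gripper's body presses on something with over 40 N, if the wrist force passes 120 N, or if a joint passes its speed limit or range.

## Working session

There is one attempt and no reset: what is moved stays moved. The work goes in short steps, Python scripts to look and compute and a shell command to move; the robot and the scene stay as the last step left them, time stands still between calls to the robot, and variables do not carry over. Pictures are saved under pics/ and viewed, at most 10 in all, crops included, and the job is handed in when it is done.

```bash
mkdir -p pics
python3 - <<'E'
from workcell import state,get_image
import cv2,json
for n in("top","side"):
    g=get_image(n);cv2.imwrite(f"pics/{n}0.png",g["frame"][:,:,::-1])
    print(n,g["camera_matrix"].tolist(),g["R"].tolist(),g["t"].tolist())
s=state();print(s["t"],s["eef_pos"],s["eef_rot"],s["grip_width"])
E
```

```text
top [[418.88759236924614, 0.0, 256.7170409213187], [0.0, 418.88759236924614, 185.57797067020852], [0.0, 0.0, 1.0]] [[0.01075983917020197, -0.999923978482401, 0.006021886494964593], [-0.99400342435052, -0.011351109407002617, -0.10875819368981057], [0.10881828081931584, -0.004815555124500909, -0.994049994813325]] [-0.01644867309701348, 0.5668000665706433, 1.2115050934424159]
side [[417.5679869849217, 0.0, 252.94897883451534], [0.0, 417.5679869849217, 188.6254294821616], [0.0, 0.0, 1.0]] [[0.9792310170016091, -0.202263609880557, -0.014001694900275058], [-0.14060835440361905, -0.6277355231700035, -0.7656222329728863], [0.14606815537241788, 0.7516897931118716, -0.6431380481028403]] [-0.5550810435614596, 0.1187628300437171, 1.4111120879399637]
0.1 [0.21718008 0.63866955 0.23052817] [-1.79912647e+02  4.38434484e-03  1.61219806e+02] 0.08543505248084608
```

View pics/top0.png

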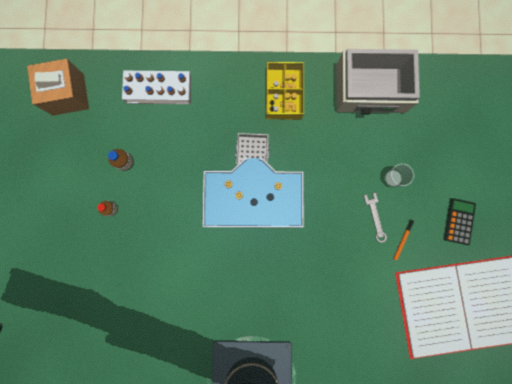

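View pics/side0.png

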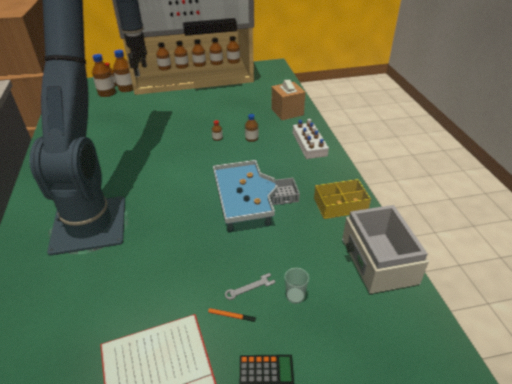

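The top view shows the tray at about cols 204–303, rows 171–227, with the gate near (253,158). The brass caps are near (228,184), (239,196) and (278,186), the black ones near (254,202) and (270,197). The side view agrees.

```bash
cat > h.py <<'E'
import numpy as np,cv2
from workcell import get_image,state
def ray(g,p,z):
    K,R,t=map(np.array,(g["camera_matrix"],g["R"],g["t"]))
    d=R.T@np.linalg.inv(K)@[p[0],p[1],1];c=-R.T@t
    return c+d*(z-c[2])/d[2]
def proj(g,X):
    p=g["camera_matrix"]@(g["R"]@np.array(X)+g["t"]);return p[:2]/p[2]
def tri(ga,pa,gb,pb):
    A=[];b=[]
    for g,p in((ga,pa),(gb,pb)):
        R,t=np.array(g["R"]),np.array(g["t"]);n=np.linalg.inv(g["camera_matrix"])@[p[0],p[1],1]
        for i in(0,1):A.append(R[i]-n[i]*R[2]);b.append(n[i]*t[2]-t[i])
    return np.linalg.lstsq(np.array(A),np.array(b),rcond=None)[0]
def blobs(m,box,amin=8):
    z=np.zeros_like(m);x0,y0,x1,y1=box;z[y0:y1,x0:x1]=m[y0:y1,x0:x1]
    n,_,s,c=cv2.connectedComponentsWithStats(z.astype(np.uint8))
    return [(c[i],s[i,4]) for i in range(1,n) if s[i,4]>=amin]
BOX=dict(top=(196,125,312,235),side=(205,152,302,232))
def caps(g,name):
    f=cv2.cvtColor(g["frame"],cv2.COLOR_RGB2HSV).astype(int);H,S,V=f[...,0],f[...,1],f[...,2]
    return blobs((H>8)&(H<30)&(S>90)&(V>90),BOX[name]),blobs((V<60),BOX[name])
def blue(g,name):
    f=cv2.cvtColor(g["frame"],cv2.COLOR_RGB2HSV).astype(int)
    return (abs(f[...,0]-102)<10)&(f[...,1]>70)&(f[...,2]>120)
E
python3 - <<'E'
from h import *
np.set_printoptions(precision=4,suppress=True)
G={n:get_image(n) for n in BOX}
for n,g in G.items():
    b,k=caps(g,n)
    for l,B in(("brass",b),("black",k)):
        for c,a in B: print(n,l,c.round(1),a,ray(g,c,.058)[:2])
    m=blue(g,n); x0,y0,x1,y1=BOX[n]; z=np.zeros(m.shape,np.uint8); z[y0:y1,x0:x1]=m[y0:y1,x0:x1]
    cn=max(cv2.findContours(z,cv2.RETR_EXTERNAL,cv2.CHAIN_APPROX_NONE)[0],key=cv2.contourArea)
    W=np.array([ray(g,p,.052)[:2] for p in cn[:,0]])
    r=cv2.minAreaRect((W*1000).astype(np.float32)); print(n,"deck rect mm",r, cv2.boxPoints(r).round(0).tolist())
    hull=cv2.approxPolyDP(cn,2.0,True)[:,0]; print([(p.tolist(),ray(g,p,.052)[:2].round(3).tolist()) for p in hull])
a=G["top"]["frame"][125:240,190:320];b=G["side"]["frame"][150:240,200:310]
cv2.imwrite("pics/crop0.png",np.vstack([cv2.resize(a[:,:,::-1],(480,425),interpolation=2),cv2.resize(b[:,:,::-1],(480,170*1),interpolation=2)][:1]))
cv2.imwrite("pics/crop1.png",cv2.resize(b[:,:,::-1],None,fx=5,fy=5,interpolation=2))
E
```

```text
top brass [228.2 183.8] 33 [0.5682 0.0728]
top brass [277.7 185.6] 29 [ 0.5647 -0.071 ]
top brass [238.5 195. ] 30 [0.536  0.0424]
top deck rect mm ((548.0426025390625, 0.6655426025390625), (195.9226837158203, 279.42913818359375), 0.621742844581604) [[449.0, 139.0], [452.0, -140.0], [648.0, -138.0], [644.0, 141.0]]
[([206, 173], [0.6, 0.139]), ([205, 224], [0.451, 0.138]), ([301, 224], [0.454, -0.139]), ([300, 174], [0.6, -0.136]), ([276, 174], [0.599, -0.066]), ([258, 158], [0.646, -0.013]), ([248, 159], [0.643, 0.016]), ([232, 173], [0.601, 0.063])]
side brass [249.6 174.6] 15 [0.5701 0.0716]
side brass [242.3 181.3] 15 [0.5374 0.0397]
side brass [256.8 200.6] 19 [ 0.5659 -0.0725]
side black [239. 190.] 9 [ 0.5173 -0.005 ]
side black [246.  198.2] 10 [ 0.5328 -0.0525]
side black [267.4 221.5] 48 [ 0.5781 -0.1771]
side black [230.4 227.5] 44 [ 0.4589 -0.1782]
side deck rect mm ((550.0550537109375, 7.964866638183594), (192.95408630371094, 259.0506591796875), 0.2327725887298584) [[453.0, 137.0], [454.0, -122.0], [647.0, -121.0], [646.0, 138.0]]
[([254, 165], [0.599, 0.133]), ([216, 170], [0.456, 0.133]), ([227, 216], [0.457, -0.118]), ([270, 209], [0.601, -0.116]), ([266, 195], [0.604, -0.044]), ([274, 183], [0.647, 0.013]), ([259, 177], [0.602, 0.058])]
```

View pics/crop0.png

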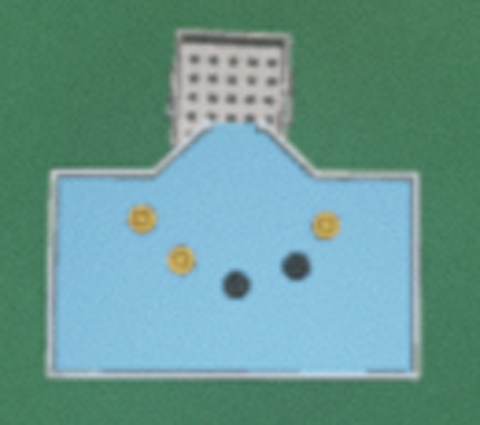

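The crop confirms the layout, with a clear path from each brass cap into the spout. I take the gate as about (0.6475, 0.0015) and the tray yaw as about 0. Next I narrow the fingers to a small notch and turn the tool.

```bash
cat > go.py <<'E'
import sys,numpy as np
from workcell import state
x,y,z=map(float,sys.argv[1:4]);yaw=float(sys.argv[4]) if len(sys.argv)>4 else None
s=state();w=s["eef_rot"][2];a=np.radians(w);d=np.array([x,y,z])-s["eef_pos"]
print("t",s["t"],"yaw",round(w,2),"width",round(s["grip_width"],4),"tool mm",(1000*np.array([np.cos(a)*d[0]+np.sin(a)*d[1],np.sin(a)*d[0]-np.cos(a)*d[1],-d[2]])).round(1), "rz",None if yaw is None else round(-((yaw-w+180)%360-180),2))
E
echo '[[0.006,[0,0,0],[0,0,6.8]],[0.006,[0,0,0],[0,0,6.8]],[0.006,[0,0,0],[0,0,6.8]],[0.006,[0,0,0],[0,0,6.8]],[0.006,[0,0,0],[0,0,6.8]],[0.006,[0,0,0],[0,0,6.8]],[0.006,[0,0,0],[0,0,6.8]],[0.006,[0,0,0],[0,0,0]]]' > rows.txt && python3 -m handwheel rows.txt 20
python3 go.py .557 .0995 .12 113.6
```

```text
t: 0.87
eef_pos: [0.217, 0.639, 0.231]
eef_rot: [-180.0, 0.0, 113.3]
contact_force: [0.4, -0.5, -0.1]
grip_width: 0.0057
gripper_force: 0.0
t 0.8667 yaw 113.32 width 0.0057 tool mm [-630.    98.7  111. ] rz -0.28
```

```bash
echo '[[0.006,[-0.035,0.0055,0.0062],[0,0,0]],[0.006,[-0.035,0.0055,0.0062],[0,0,0]],[0.006,[-0.035,0.0055,0.0062],[0,0,0]],[0.006,[-0.035,0.0055,0.0062],[0,0,0]],[0.006,[-0.035,0.0055,0.0062],[0,0,0]],[0.006,[-0.035,0.0055,0.0062],[0,0,0]],[0.006,[-0.035,0.0055,0.0062],[0,0,0]],[0.006,[-0.035,0.0055,0.0062],[0,0,0]],[0.006,[-0.035,0.0055,0.0062],[0,0,0]]]' > rows.txt && python3 -m handwheel rows.txt 
echo '[[0.006,[-0.035,0.0055,0.0062],[0,0,0]],[0.006,[-0.035,0.0055,0.0062],[0,0,0]],[0.006,[-0.035,0.0055,0.0062],[0,0,0]],[0.006,[-0.035,0.0055,0.0062],[0,0,0]],[0.006,[-0.035,0.0055,0.0062],[0,0,0]],[0.006,[-0.035,0.0055,0.0062],[0,0,0]],[0.006,[-0.035,0.0055,0.0062],[0,0,0]],[0.006,[-0.02,0.0055,0.0062],[0,0,0]],[0.006,[0,0,0],[0,0,0]]]' > rows.txt && python3 -m handwheel rows.txt
python3 go.py .557 .0995 .056 113.6
```

```text
t: 1.62
eef_pos: [0.3895, 0.3688, 0.1753]
eef_rot: [180.0, -0.0, 113.9]
contact_force: [0.4, 0.7, -0.0]
grip_width: 0.0056
gripper_force: 0.0
t: 2.37
eef_pos: [0.5377, 0.1396, 0.1251]
eef_rot: [-180.0, 0.2, 113.5]
contact_force: [0.1, 0.3, 0.2]
grip_width: 0.0061
gripper_force: 0.0
t 2.3667 yaw 113.48 width 0.0061 tool mm [-44.4   1.7  69.1] rz -0.12
```

```bash
echo '[[0.006,[-0.022,0.001,0.01],[0,0,0]],[0.006,[-0.022,0.001,0.01],[0,0,0]],[0.006,[0,0,0.015],[0,0,0]],[0.006,[0,0,0.015],[0,0,0]],[0.006,[0,0,0.010],[0,0,0]],[0.006,[0,0,0.006],[0,0,0]],[0.006,[0,0,0],[0,0,0]]]' > rows.txt && python3 -m handwheel rows.txt 
python3 go.py .557 .0995 .056 113.6
python3 - <<'E'
from h import *
gs={n:get_image(n) for n in BOX}
a=cv2.resize(gs["top"]["frame"][125:240,190:320,::-1],(520,460),interpolation=2)
b=cv2.resize(gs["side"]["frame"][140:240,200:310,::-1],(270,245),interpolation=2)
o=np.zeros((460,790,3),np.uint8);o[:,:520]=a;o[:245,520:]=b;cv2.imwrite("pics/p1.png",o)
E
```

```text
t: 2.95
eef_pos: [0.554, 0.1062, 0.0588]
eef_rot: [-179.9, -0.0, 113.8]
contact_force: [-0.2, 1.0, -0.0]
grip_width: 0.0057
gripper_force: 0.0
t 2.95 yaw 113.75 width 0.0057 tool mm [-7.3  0.1  2.8] rz 0.15
```

View pics/p1.png

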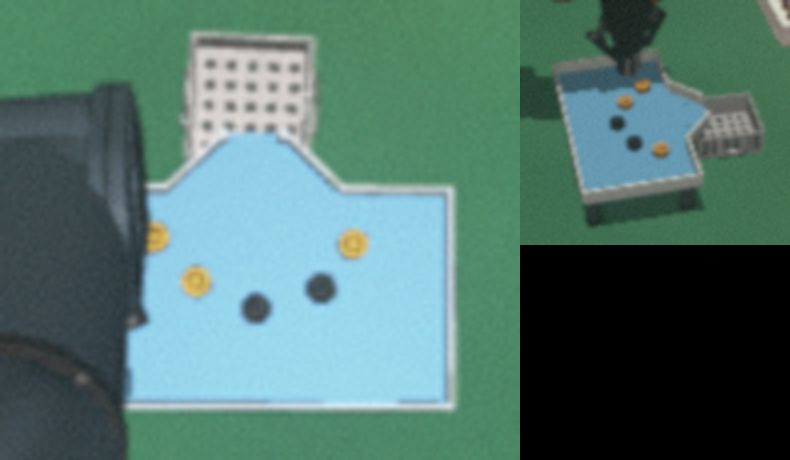

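The picture shows the fingers down behind the upper-left brass cap (cap at about (157,237) in the crop) and the other caps untouched. I push it to the mouth.

```bash
echo '[[0.006,[-0.008,0,0.002],[0,0,0]],[0.006,[-0.008,0,0],[0,0,0]],[0.006,[-0.008,0,0],[0,0,0]],[0.006,[-0.008,0,0],[0,0,0]],[0.006,[-0.008,0,0],[0,0,0]],[0.006,[-0.008,0,0],[0,0,0]],[0.006,[-0.008,0,0],[0,0,0]],[0.006,[-0.008,0,0],[0,0,0]],[0.006,[-0.008,0,0],[0,0,0]],[0.006,[0,0,0],[0,0,0]]]' > rows.txt && python3 -m handwheel rows.txt 
python3 go.py .591 .021 .056 113.6
python3 - <<'E'
from h import *
for n in BOX:
    g=get_image(n)
    for c,a in caps(g,n)[0]:print(n,a,ray(g,c,.058)[:2].round(4))
E
```

```text
t: 3.88
eef_pos: [0.5844, 0.0373, 0.058]
eef_rot: [180.0, 0.1, 113.5]
contact_force: [1.2, -0.7, 1.0]
grip_width: 0.0062
gripper_force: 0.0
t 3.8833 yaw 113.49 width 0.0062 tool mm [-17.5  -0.5   2. ] rz -0.11
top 29 [ 0.5647 -0.071 ]
side 15 [0.5374 0.0397]
side 17 [0.5928 0.0139]
side 19 [ 0.5659 -0.0725]
```

```bash
echo '[[0.006,[-0.0065,0,0.001],[0,0,0]],[0.006,[-0.0065,0,0],[0,0,0]],[0.006,[0,0,0],[0,0,0]],[0.006,[0.012,0,0],[0,0,0]],[0.006,[0.013,0,0],[0,0,0]],[0.006,[0,0,0],[0,0,-6.6]],[0.006,[0,0,0],[0,0,-6.6]],[0.006,[0,0,0],[0,0,-6.6]],[0.006,[0,0,0],[0,0,-6.6]],[0.006,[0,0,0],[0,0,-6.6]]]' > rows.txt && python3 -m handwheel rows.txt 
echo '[[0.006,[0,0,0],[0,0,-6.6]],[0.006,[0,0,0],[0,0,-6.6]],[0.006,[0,0,0],[0,0,-6.6]],[0.006,[0,0,0],[0,0,-6.6]],[0.006,[0,0,0],[0,0,-6.6]],[0.006,[0,0,0],[0,0,0]]]' > rows.txt && python3 -m handwheel rows.txt 
python3 go.py .563 .0015 .056 180
python3 - <<'E'
from h import *
for n in BOX:
    g=get_image(n)
    for c,a in caps(g,n)[0]:print(n,a,ray(g,c,.058)[:2].round(4))
E
```

```text
t: 4.82
eef_pos: [0.5781, 0.0528, 0.0569]
eef_rot: [180.0, -0.0, 147.1]
contact_force: [-0.0, 0.1, 1.1]
grip_width: 0.0058
gripper_force: 0.0
t: 5.32
eef_pos: [0.5782, 0.0524, 0.0569]
eef_rot: [180.0, -0.0, -180.0]
contact_force: [-0.0, 0.6, -0.8]
grip_width: 0.0061
gripper_force: 0.0
t 5.3167 yaw -179.98 width 0.0061 tool mm [ 15.2 -50.9   0.9] rz 0.02
top 30 [ 0.5645 -0.0707]
side 14 [0.538  0.0395]
side 18 [0.5983 0.0041]
side 19 [ 0.5659 -0.0725]
```

```bash
echo '[[0.0,[0.008,-0.016,0],[0,0,0]],[0.0,[0.007,-0.016,0],[0,0,0]],[0.0,[0,-0.016,0],[0,0,0]],[0.0,[0,-0.001,0],[0,0,0]],[0.0,[-0.007,0,0],[0,0,0]],[0.0,[-0.007,0,0],[0,0,0]],[0.0,[-0.007,0,0],[0,0,0]],[0.0,[-0.007,0,0],[0,0,0]],[0.0,[0,0,0],[0,0,0]]]' > rows.txt && python3 -m handwheel rows.txt 
python3 go.py .6475 .0015 .056 180
python3 - <<'E'
from h import *
for n in BOX:
    g=get_image(n)
    for c,a in caps(g,n)[0]:print(n,a,ray(g,c,.058)[:2].round(4))
E
```

```text
t: 6.17
eef_pos: [0.5936, 0.0026, 0.0569]
eef_rot: [180.0, 0.1, 179.7]
contact_force: [0.4, -0.5, -0.1]
grip_width: -0.0
gripper_force: 0.0
t 6.1667 yaw 179.66 width -0.0 tool mm [-53.9  -0.8   0.9] rz -0.34
side 13 [0.5383 0.0388]
side 15 [0.6152 0.0043]
side 19 [ 0.5659 -0.0725]
```

```bash
echo '[[0.0,[-0.006,-0.001,0],[0,0,0]],[0.0,[-0.006,0,0],[0,0,0]],[0.0,[-0.006,0,0],[0,0,0]],[0.0,[-0.006,0,0],[0,0,0]],[0.0,[-0.006,0,0],[0,0,0]],[0.0,[-0.006,0,0],[0,0,0]],[0.0,[-0.004,0,0],[0,0,0]],[0.0,[0,0,0],[0,0,0]]]' > rows.txt && python3 -m handwheel rows.txt 
python3 go.py .6475 .0015 .056 180
python3 - <<'E'
from h import *
for n in BOX:
    g=get_image(n)
    for c,a in caps(g,n)[0]:print(n,a,c.round(1),ray(g,c,.058)[:2].round(4))
E
```

```text
t: 6.93
eef_pos: [0.6326, 0.0003, 0.0568]
eef_rot: [180.0, 0.0, 179.6]
contact_force: [0.6, 0.5, -0.1]
grip_width: -0.0
gripper_force: 0.0
t 6.9333 yaw 179.61 width -0.0 tool mm [-14.9   1.3   0.8] rz -0.39
top 33 [238.7 194.9] [0.5362 0.0418]
side 12 [242.5 181.5] [0.5377 0.0383]
side 18 [278.2 192.8] [ 0.646  -0.0489]
side 19 [256.8 200.6] [ 0.5659 -0.0725]
```

```bash
echo '[[0.006,[0.03,0,0],[0,0,0]],[0.006,[0.01,0,-0.03],[0,0,0]],[0.006,[0,0,-0.015],[0,0,6.3]],[0.006,[0,0,0],[0,0,6.3]],[0.006,[0,0,0],[0,0,6.3]],[0.006,[0,0,0],[0,0,6.3]],[0.006,[0,0,0],[0,0,6.3]],[0.006,[0,0,0],[0,0,0]]]' > rows.txt && python3 -m handwheel rows.txt 
python3 go.py .51 .058 .056 148.2
python3 - <<'E'
from h import *
g=get_image("side")
for c,a in caps(g,"side")[0]:print(a,c.round(1),ray(g,c,.058)[:2].round(4),ray(g,c,.01)[:2].round(4))
E
```

```text
t: 7.7
eef_pos: [0.5911, 0.0008, 0.102]
eef_rot: [-180.0, -0.0, 147.8]
contact_force: [0.1, 0.2, 0.2]
grip_width: 0.006
gripper_force: 0.0
t 7.7 yaw 147.84 width 0.006 tool mm [99.1  5.3 46. ] rz -0.36
14 [242.5 181.3] [0.538  0.0395] [0.5474 0.098 ]
16 [278.  192.9] [ 0.6452 -0.0493] [0.6602 0.0047]
19 [256.8 200.6] [ 0.5659 -0.0725] [ 0.5768 -0.0197]
```

```bash
echo '[[0.006,[0.033,0.002,0],[0,0,0]],[0.006,[0.033,0.002,0],[0,0,0]],[0.006,[0.033,0.001,0],[0,0,0]],[0.006,[0,0,0],[0,0,0]],[0.006,[0,0,0.02],[0,0,0]],[0.006,[0,0,0.018],[0,0,0]],[0.006,[0,0,0.006],[0,0,0]],[0.006,[0,0,0],[0,0,0]]]' > rows.txt && python3 -m handwheel rows.txt 
python3 go.py .5813 .0136 .056 148.2
python3 - <<'E'
from h import *
for n in BOX:
    g=get_image(n)
    for c,a in caps(g,n)[0]:print(n,a,ray(g,c,.058)[:2].round(4))
E
```

```text
t: 8.42
eef_pos: [0.5092, 0.0568, 0.0567]
eef_rot: [-179.9, -0.1, 148.3]
contact_force: [0.7, -0.6, 0.5]
grip_width: 0.006
gripper_force: 0.0
t 8.4167 yaw 148.27 width 0.006 tool mm [-84.1   1.2   0.7] rz 0.07
top 28 [0.6529 0.005 ]
top 29 [ 0.5647 -0.071 ]
side 14 [0.538  0.0395]
side 25 [ 0.6458 -0.0494]
side 19 [ 0.5659 -0.0725]
```

```bash
echo '[[0.006,[-0.008,0,0],[0,0,0]],[0.006,[-0.008,0,0],[0,0,0]],[0.006,[-0.008,0,0],[0,0,0]],[0.006,[-0.008,0,0],[0,0,0]],[0.006,[-0.008,0,0],[0,0,0]],[0.006,[-0.008,0,0],[0,0,0]],[0.006,[-0.008,0,0],[0,0,0]],[0.006,[-0.008,0,0],[0,0,0]],[0.006,[-0.008,0,0],[0,0,0]],[0.006,[-0.008,0,0],[0,0,0]]]' > rows.txt && python3 -m handwheel rows.txt 
echo '[[0.006,[-0.004,0,0],[0,0,0]],[0.006,[0,0,0],[0,0,0]],[0.006,[0.013,0,0],[0,0,0]],[0.006,[0.012,0,0],[0,0,0]],[0.0,[0,0,0],[0,0,-6.3]],[0.0,[0,0,0],[0,0,-6.3]],[0.0,[0,0,0],[0,0,-6.3]],[0.0,[0,0,0],[0,0,-6.4]],[0.0,[0,0,0],[0,0,-6.4]],[0.0,[0,0,0],[0,0,0]]]' > rows.txt && python3 -m handwheel rows.txt
python3 go.py .563 .0015 .056 180
python3 - <<'E'
from h import *
for n in BOX:
    g=get_image(n)
    for c,a in caps(g,n)[0]:print(n,a,ray(g,c,.058)[:2].round(4))
E
```

```text
t: 9.35
eef_pos: [0.5787, 0.0144, 0.0578]
eef_rot: [-180.0, -0.0, 148.1]
contact_force: [0.5, 1.2, 1.0]
grip_width: 0.0061
gripper_force: 0.2
t: 10.18
eef_pos: [0.5599, 0.0259, 0.0579]
eef_rot: [180.0, -0.0, -179.9]
contact_force: [0.5, 0.8, 0.1]
grip_width: 0.0
gripper_force: 0.0
t 10.1833 yaw -179.88 width 0.0 tool mm [ -3.  -24.4   1.9] rz 0.12
top 32 [ 0.5646 -0.0713]
side 21 [ 0.6018 -0.0012]
side 26 [ 0.646  -0.0489]
side 20 [ 0.5662 -0.0729]
```

```bash
echo '[[0.0,[0,-0.013,0.001],[0,0,0]],[0.0,[0,-0.0125,0],[0,0,0]],[0.0,[-0.006,0,0],[0,0,0]],[0.0,[-0.006,0,0],[0,0,0]],[0.0,[-0.006,0,0],[0,0,0]],[0.0,[-0.006,0,0],[0,0,0]],[0.0,[-0.006,0,0],[0,0,0]],[0.0,[-0.006,0,0],[0,0,0]],[0.0,[-0.006,0,0],[0,0,0]],[0.0,[0,0,0],[0,0,0]]]' > rows.txt && python3 -m handwheel rows.txt 
python3 go.py .632 .001 .056 180
python3 - <<'E'
from h import *
for n in BOX:
    g=get_image(n)
    for c,a in caps(g,n)[0]:print(n,a,ray(g,c,.058)[:2].round(4))
E
```

```text
t: 11.12
eef_pos: [0.6036, 0.0006, 0.0569]
eef_rot: [180.0, 0.1, 179.8]
contact_force: [0.2, 0.0, 0.3]
grip_width: 0.0001
gripper_force: 0.0
t 11.1167 yaw 179.83 width 0.0001 tool mm [-28.4   0.5   0.9] rz -0.17
side 17 [ 0.6249 -0.0029]
side 19 [ 0.6465 -0.0485]
side 19 [ 0.5659 -0.0725]
```

```bash
echo '[[0.0,[-0.006,0,0],[0,0,0]],[0.0,[-0.006,0,0],[0,0,0]],[0.0,[-0.006,0,0],[0,0,0]],[0.0,[-0.006,0,0],[0,0,0]],[0.0,[-0.005,0,0],[0,0,0]],[0.0,[0,0,0],[0,0,0]],[0.0,[0,0,0],[0,0,0]]]' > rows.txt && python3 -m handwheel rows.txt 
python3 go.py .632 .001 .056 180
python3 - <<'E'
from h import *
for n in BOX:
    g=get_image(n)
    for c,a in caps(g,n)[0]:print(n,a,c.round(1),ray(g,c,.058)[:2].round(4),ray(g,c,.01)[:2].round(4))
cv2.imwrite("pics/p2.png",cv2.resize(g["frame"][150:240,200:310,::-1],None,fx=5,fy=5,interpolation=2))
E
```

```text
t: 11.8
eef_pos: [0.6313, 0.0002, 0.0567]
eef_rot: [180.0, -0.0, 179.8]
contact_force: [0.2, 0.1, 0.2]
grip_width: 0.0001
gripper_force: 0.0
t 11.8 yaw 179.81 width 0.0001 tool mm [-0.7  0.8  0.7] rz -0.19
side 16 [278.  192.9] [ 0.6452 -0.0493] [0.6602 0.0047]
side 19 [256.8 200.6] [ 0.5659 -0.0725] [ 0.5768 -0.0197]
```

View pics/p2.png

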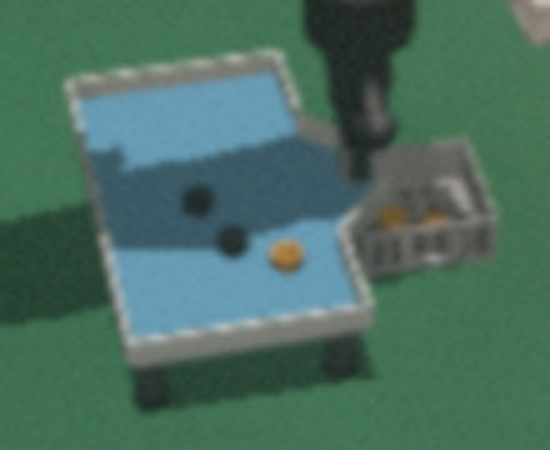

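The picture shows two brass caps in the basket, at about (393,217) and (435,217) in the crop. The third brass cap and both black caps are still on the deck. Now the third one.

```bash
echo '[[0.006,[0.03,0,0],[0,0,0]],[0.006,[0.01,0,-0.03],[0,0,0]],[0.006,[0,0,-0.015],[0,0,-6.5]],[0.006,[0,0,0],[0,0,-6.5]],[0.006,[0,0,0],[0,0,-6.5]],[0.006,[0,0,0],[0,0,-6.5]],[0.006,[0,0,0],[0,0,-6.5]],[0.006,[0,0,0],[0,0,-6.5]]]' > rows.txt && python3 -m handwheel rows.txt 
echo '[[0.006,[0,0,0],[0,0,-6.5]],[0.006,[0,0,0],[0,0,-6.5]],[0.006,[0,0,0],[0,0,-6.5]],[0.006,[0,0,0],[0,0,-6]],[0.006,[0,0,0],[0,0,0]]]' > rows.txt && python3 -m handwheel rows.txt 
python3 go.py .5518 -.101 .056 -115.3
```

```text
t: 12.57
eef_pos: [0.5908, 0.0002, 0.1021]
eef_rot: [-180.0, -0.0, -140.9]
contact_force: [0.3, 0.2, 0.2]
grip_width: 0.0061
gripper_force: 0.0
t: 12.98
eef_pos: [0.5908, -0.0001, 0.1018]
eef_rot: [180.0, -0.0, -115.4]
contact_force: [0.2, 0.4, -0.1]
grip_width: 0.0062
gripper_force: 0.0
t 12.9833 yaw -115.42 width 0.0062 tool mm [107.9  -8.1  45.8] rz -0.12
```

```bash
echo '[[0.006,[0.036,-0.003,0],[0,0,0]],[0.006,[0.036,-0.003,0],[0,0,0]],[0.006,[0.036,-0.002,0],[0,0,0]],[0.006,[0,0,0],[0,0,0]],[0.006,[0,0,0.02],[0,0,0]],[0.006,[0,0,0.018],[0,0,0]],[0.006,[0,0,0.007],[0,0,0]],[0.006,[0,0,0],[0,0,0]]]' > rows.txt && python3 -m handwheel rows.txt 
python3 go.py .5905 -.019 .056 -115.3
python3 - <<'E'
from h import *
for n in BOX:
    g=get_image(n)
    for c,a in caps(g,n)[0]:print(n,a,ray(g,c,.058)[:2].round(4))
E
```

```text
t: 13.65
eef_pos: [0.5504, -0.1003, 0.0555]
eef_rot: [179.8, -0.1, -115.8]
contact_force: [-0.8, 0.9, 0.9]
grip_width: 0.0064
gripper_force: 0.0
t 13.65 yaw -115.79 width 0.0064 tool mm [-90.6  -0.8  -0.5] rz -0.49
top 36 [ 0.6806 -0.0162]
top 29 [0.6528 0.0047]
top 8 [ 0.563  -0.0656]
side 26 [ 0.6442 -0.0495]
```

```bash
echo '[[0.006,[-0.008,0,0],[0,0,0]],[0.006,[-0.008,0,0],[0,0,0]],[0.006,[-0.008,0,0],[0,0,0]],[0.006,[-0.008,0,0],[0,0,0]],[0.006,[-0.008,0,0],[0,0,0]],[0.006,[-0.008,0,0],[0,0,0]],[0.006,[-0.008,0,0],[0,0,0]],[0.006,[-0.008,0,0],[0,0,0]],[0.006,[-0.008,0,0],[0,0,0]],[0.006,[-0.008,0,0],[0,0,0]]]' > rows.txt && python3 -m handwheel rows.txt 
echo '[[0.006,[-0.009,0,0],[0,0,0]],[0.006,[0,0,0],[0,0,0]],[0.006,[0.013,0,0],[0,0,0]],[0.006,[0.012,0,0],[0,0,0]],[0.0,[0,0,0],[0,0,6.4]],[0.0,[0,0,0],[0,0,6.4]],[0.0,[0,0,0],[0,0,6.4]],[0.0,[0,0,0],[0,0,6.4]],[0.0,[0,0,0],[0,0,6.4]]]' > rows.txt && python3 -m handwheel rows.txt
echo '[[0.0,[0,0,0],[0,0,6.4]],[0.0,[0,0,0],[0,0,6.4]],[0.0,[0,0,0],[0,0,6.4]],[0.0,[0,0,0],[0,0,6.4]],[0.0,[0,0,0],[0,0,6.4]],[0.0,[0,0,0],[0,0,0]]]' > rows.txt && python3 -m handwheel rows.txt
python3 go.py .56 .0015 .056 180
python3 - <<'E'
from h import *
for n in BOX:
    g=get_image(n)
    for c,a in caps(g,n)[0]:print(n,a,ray(g,c,.058)[:2].round(4))
E
```

```text
t: 14.58
eef_pos: [0.5865, -0.0276, 0.0569]
eef_rot: [180.0, -0.0, -115.7]
contact_force: [0.6, -0.4, -0.5]
grip_width: 0.0059
gripper_force: 0.2
t: 15.33
eef_pos: [0.5783, -0.0453, 0.0568]
eef_rot: [-180.0, -0.1, -148.1]
contact_force: [-0.2, -0.2, -1.1]
grip_width: -0.0001
gripper_force: 0.0
t: 15.83
eef_pos: [0.5784, -0.0448, 0.057]
eef_rot: [-179.9, -0.0, 179.9]
contact_force: [-0.1, 0.7, -0.7]
grip_width: 0.0002
gripper_force: 0.0
t 15.8333 yaw 179.91 width 0.0002 tool mm [18.5 46.2  1. ] rz -0.09
side 26 [ 0.6442 -0.0495]
```

```bash
echo '[[0.0,[0.012,0.006,0],[0,0,0]],[0.0,[0.004,0.02,0],[0,0,0]],[0.0,[0.002,0.018,0],[0,0,0]],[0.0,[0,0,0],[0,0,0]]]' > rows.txt && python3 -m handwheel rows.txt
python3 go.py .56 .0 .056 180
python3 - <<'E'
from h import *
for n in BOX:
    g=get_image(n)
    for c,a in caps(g,n)[0]:print(n,a,ray(g,c,.058)[:2].round(4))
E
```

```text
t: 16.27
eef_pos: [0.5603, 0.0046, 0.057]
eef_rot: [179.9, -0.0, -179.3]
contact_force: [0.4, 1.6, 0.7]
grip_width: -0.0
gripper_force: 0.0
t 16.2667 yaw -179.27 width -0.0 tool mm [ 0.4 -4.6  1. ] rz 0.73
side 13 [ 0.6018 -0.0008]
side 25 [ 0.6445 -0.0491]
```

```bash
echo '[[0.0,[0,0,0],[0,0,0]],[0.0,[0,0,0],[0,0,0]]]' > rows.txt && python3 -m handwheel rows.txt; python3 go.py .56 .0 .056 180
```

```text
t: 16.53
eef_pos: [0.561, -0.0004, 0.0569]
eef_rot: [-180.0, -0.0, -179.7]
contact_force: [-0.6, -0.7, -0.1]
grip_width: 0.0003
gripper_force: 0.0
t 16.5333 yaw -179.71 width 0.0003 tool mm [1.  0.4 0.9] rz 0.29
```

```bash
echo '[[0.0,[-0.006,0,0],[0,0,0]],[0.0,[-0.006,0,0],[0,0,0]],[0.0,[-0.006,0,0],[0,0,0]],[0.0,[-0.006,0,0],[0,0,0]],[0.0,[-0.006,0,0],[0,0,0]],[0.0,[-0.006,0,0],[0,0,0]],[0.0,[-0.006,0,0],[0,0,0]],[0.0,[0,0,0],[0,0,0]]]' > rows.txt && python3 -m handwheel rows.txt 
python3 go.py .632 .001 .056 180
python3 - <<'E'
from h import *
for n in BOX:
    g=get_image(n)
    for c,a in caps(g,n)[0]:print(n,a,ray(g,c,.058)[:2].round(4))
E
```

```text
t: 17.2
eef_pos: [0.6045, 0.0014, 0.0569]
eef_rot: [180.0, 0.1, -179.7]
contact_force: [0.0, 0.4, -0.7]
grip_width: 0.0001
gripper_force: 0.0
t 17.2 yaw -179.68 width 0.0001 tool mm [-27.5  -0.6   0.9] rz 0.32
side 14 [ 6.27e-01 -1.00e-04]
side 16 [ 0.6452 -0.0493]
```

```bash
echo '[[0.0,[-0.006,0,0],[0,0,0]],[0.0,[-0.006,0,0],[0,0,0]],[0.0,[-0.006,0,0],[0,0,0]],[0.0,[-0.006,0,0],[0,0,0]],[0.0,[-0.005,0,0],[0,0,0]],[0.0,[0,0,0],[0,0,0]],[0.0,[0,0,0],[0,0,0]]]' > rows.txt && python3 -m handwheel rows.txt 
echo '[[0.0,[0.02,0,0],[0,0,0]],[0.0,[0.02,0,0],[0,0,0]],[0.0,[0,0,-0.03],[0,0,0]],[0.0,[0,0,-0.04],[0,0,0]],[0.0,[0.03,0,-0.04],[0,0,0]],[0.0,[0.03,0,-0.03],[0,0,0]],[0.0,[0,0,0],[0,0,0]]]' > rows.txt && python3 -m handwheel rows.txt
python3 - <<'E'
from h import *
gs={n:get_image(n) for n in BOX}
for n,g in gs.items():
    for c,a in caps(g,n)[0]:print(n,a,c.round(1),ray(g,c,.01)[:2].round(4))
b=[cv2.resize(gs[n]["frame"][y:y+110,x:x+110,::-1],(395,395),interpolation=2) for n,x,y in(("top",200,125),("side",205,145))]
cv2.imwrite("pics/p3.png",np.hstack(b))
E
```

```text
t: 17.88
eef_pos: [0.6322, 0.0015, 0.0567]
eef_rot: [180.0, -0.0, -179.7]
contact_force: [-0.1, -0.1, -0.0]
grip_width: -0.0002
gripper_force: 0.0
t: 18.47
eef_pos: [0.5352, 0.0009, 0.195]
eef_rot: [-180.0, 0.3, -179.7]
contact_force: [0.6, -0.2, -0.2]
grip_width: 0.0002
gripper_force: 0.0
side 23 [277.7 193. ] [0.659 0.004]
side 18 [284.7 191.9] [0.6851 0.0044]
```

View pics/p3.png

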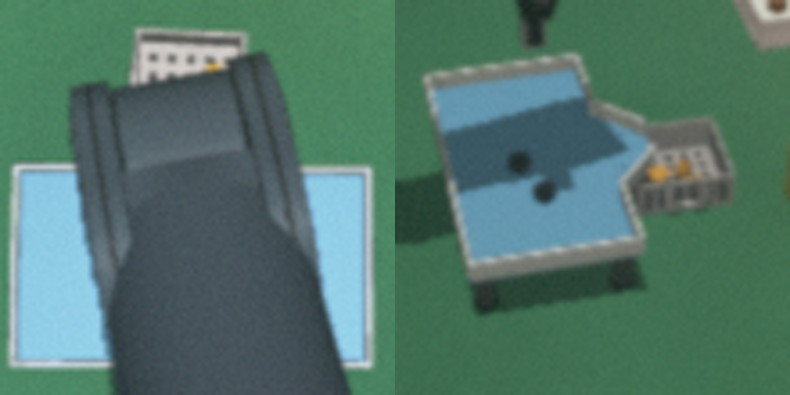

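The brass caps are no longer on the deck and show in the basket, and the black caps are still in place. I move the arm aside for a clear count.

```bash
echo '[[0.0,[0,0.036,-0.01],[0,0,0]],[0.0,[0,0.036,-0.01],[0,0,0]],[0.0,[0,0.036,0],[0,0,0]],[0.0,[0,0.036,0],[0,0,0]],[0.0,[0,0.036,0],[0,0,0]],[0.0,[0,0.036,0],[0,0,0]],[0.0,[0,0.036,0],[0,0,0]],[0.0,[0,0,0],[0,0,0]],[0.0,[0,0,0],[0,0,0]]]' > rows.txt && python3 -m handwheel rows.txt
python3 - <<'E'
from h import *
g=get_image("top")
for c,a in caps(g,"top")[0]:print(a,c.round(1),ray(g,c,.01)[:2].round(4))
cv2.imwrite("pics/p4.png",cv2.resize(g["frame"][125:235,196:312,::-1],None,fx=5,fy=5,interpolation=2))
E
```

```text
t: 19.32
eef_pos: [0.5354, 0.2557, 0.2077]
eef_rot: [180.0, -0.1, -179.4]
contact_force: [-0.3, -2.0, -0.2]
grip_width: 0.0002
gripper_force: 0.0
60 [257.  146.9] [ 0.6878 -0.01  ]
28 [252.  155.4] [0.6613 0.005 ]
```

View pics/p4.png

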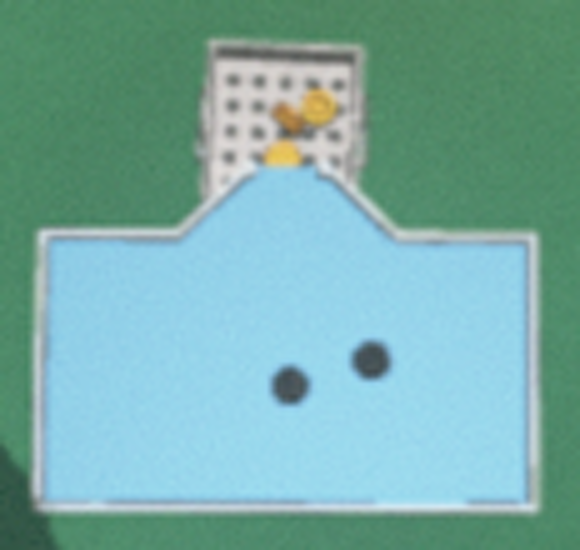

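The picture shows three brass caps in the basket, at about (318,106), (288,117, on its side) and (283,155). Both black caps are on the deck, and the basket has not moved.

```bash
python3 -c "
from workcell import sign_off
print(sign_off())"
```

```text
the job is handed in; nothing more can be done
None
```

All three brass caps were pushed out through the gate into the wash basket, both black caps are still on the tray, and the job was handed in at about 19 s of the 64 s allowed.

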